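Clamp the cleaner jug and free its push-and-turn cap

TASK

Swing the raised clamp bar down over the cleaner jug and press it until the catch snaps over its end and holds it shut, so that the jug is secured in its dock. Then press the jug's safety cap down, twist it counter-clockwise until it comes free, lift it off and finish while holding it level in the gripper, still, about 5 cm straight above the open neck; the jug stays clamped in its dock and the cheese, beaker and brush are left alone.

Things in the scene. Friction and masses are not known exactly. Their poses are not given: they have to be found in the camera images.
- dock: Fixed steel jug dock: base plate 170 x 215 x 6 mm, shallow socket (walls to 36 mm high). Origin: centre of its underside, z up; y runs along the jug towards the end with the neck, x across it. The hinge bracket stands at x +66, y -52 mm (166 mm high), the catch post at x -79, y -52 mm (177 mm high, 36 mm wide along y, reaching in to x -69 mm).
- clamp_hinge (a point): Hinge axis of the clamp bar, which runs along the dock's y axis: the point at x +66, y -52 mm in the dock frame, 156.5 mm above the table; axes parallel to the dock's.
- clamp (a joint): Angle of the steel clamp bar (22 mm wide, 8 thick, 130 long from its hinge), rad: 0 is shut, level across the jug towards the dock's -x, at its end stop; positive is swung up, to 1.25. It stays where left (hinge friction 0.1 N m). At 0.1 rad its tip meets the sprung catch nose, which snaps over it past 0.05 rad; this takes some 6 to 14 N at the pad.
- clamp_pad (a point): Middle of the top of the black rubber press pad (34 x 22 mm) on the clamp bar, 90 mm from the hinge axis towards the tip and 7 mm above the bar's centre line; with the bar shut it lies 163.5 mm above the table. Its axes turn with the bar: z out of the pad, -x towards the tip.
- jug: White plastic jug, 90 x 170 mm, 145 mm tall to its flat top, about 0.55 kg, standing loose (1.5 mm play) in the dock's socket on the 6 mm plate. Origin: centre of its underside, z up, y towards the neck end. Neck axis at x 0, y +48 mm; handle loop on the -y end. With the bar shut, 1.5 mm remain between bar and jug top.
- neck_top (a point): Top of the jug's open neck, on the neck's axis, 198 mm above the jug's underside (204 mm above the table). Axes parallel to the jug's.
- cap: Grey ribbed round push-and-turn cap, 49 mm across, 38 mm tall, 45 g. Origin: centre of the skirt's lower edge, z up. Seated, this is 33 mm below the neck top (171 mm above the table), 20 mm above the jug's flat top, and the cap's x axis lies along the jug's x (within 0.05 rad). Two hidden inner lugs lock it: undepressed it turns only some 6 degrees and cannot be lifted.
- cap_top (a point): Middle of the cap's flat top, 209 mm above the table when seated. The cap sits on a spring (6 N at rest, 12 N at its 7 mm travel). To free it, push it down 5.5 mm or more (best 6.5 to 7 mm, 12 N) and, kept down, turn it counter-clockwise seen from above; it lifts off between 45 and 135 degrees from seated, best at 75 to 85.
- cheese: Bystander: small waxed cheese wheel, 130 mm across, 58 mm tall, standing on the table. Origin: centre of its underside. Leave alone.
- beaker: Bystander: steel beaker, 76 mm across, 100 mm tall. Origin: centre of its underside. Leave alone.
- brush: Bystander: brush, 220 mm long, lying on the table. Leave alone.
Not all that is in view belongs to the job. Several things have the shape of the cap; the one meant has the colours described above.

How it is judged:
By the outcome, as a careful person would: the job done as asked, in the order asked, and still so for the second after the job is handed in, while the arm keeps its last pose, push and grip.
It also fails if it takes over 51 s, if anything falls off the work surface, if the arm or the gripper's body presses on something with over 40 N, if the wrist force passes 120 N, or if a joint passes its speed limit or range.

ROBOT

A 6-joint arm with a two-finger parallel gripper is mounted at the origin on the work surface. World frame = base frame: x ahead of the robot, y to its left, z up, the work surface at z = 0. Lengths are in m, angles in rad, forces in N, time in s.
With the tool pointing down it reaches from about 0.225 to 0.875 m from the base axis. Payload 3.4 kg.
Tool frame: the origin (TCP) lies midway between the tips of the shut fingers; the grasp point (between the pads) lies 19 mm behind it (manip.tcp_to_grasp is the distance from the TCP to the grasp point, in m); x points along the fingers, y is the direction in which the jaws open and shut, and the axes are right-handed (so a half turn about x gives the same grasp; the last joint's range is limited). The gripper opens to 85 mm and grips with 20 to 120 N. Pads are 22 mm wide; open, the fingers measure 114 mm over their backs; the gripper's body (76 mm by 85 mm) begins 54 mm behind the grasp point. The pads swing forward as they close: fully open they stand 13 mm farther back than shut.
Start: joints at [-1.329, 0.276, 1.505, -0, 1.361, -0.121], TCP at [0.204, -0.538, 0.204] pointing down, gripper open.
Joint ranges: [-2.89, 2.89], [-0.75, 2.08], [0.22, 2.7], [-1.18, 4.32], [0.11, 2.71], [-2.7, 2.7]. Speed limits (rad/s): [2.57, 2.57, 3.14, 3.14, 3.14, 3.14].

INTERFACE

Orientations are given as a unit quaternion [w, x, y, z].
In Python, from rig import readout, eyes, job, manip gives the robot as it stands. The module is installed in compiled form; this text tells all that it offers.
- The arm moves only by the tool carry_out, never from a script. Its argument "deltas" is one flat list of numbers, 7 for each row, row after row: the shift along the tool's x, y, z scaled (see below), then the turn, a rotation vector about the tool's x, y, z scaled (see below), then the opening, from -1 (shut) to 1 (fully open). In form: [dx, dy, dz, ax, ay, az, grip, dx, dy, dz, ax, ay, az, grip, ...]. A call has 1 to 10 rows; each row shifts and turns the commanded pose from where the row before left it, along the tool's axes as they then stand; what a row does not reach is not made up. The controller multiplies each number of a shift by 60 mm and each number of a turn by 4 degrees. A row lasts 1/8 s, in which the tool goes at most 62.5 mm and 10.7 degrees, less where a joint would pass 70% of its speed; a pose out of reach is approached as far as the arm can. A call with a number of a shift or a turn outside -1 to 1 is refused whole. A call with a gripper value outside its range is refused whole. The fingers move at their own pace and stop on an object; "newtons" is the grip in N (left out, the last holds). Time passes only in rows, so rows that do not move let the fingers close. It gives the time, the measured TCP pose, the force and the opening at its end, in the units of the state.
- readout.get_state(): the state, without advancing time (a new reading comes with each control period).
- eyes.get_image(name): name is "scene" or "top" or "wrist"; returns a dict with "color" (400x640x3 uint8, red, green, blue), "z_map" (400x640 float32, m along the optical axis (not along the pixel's ray), 0 where there is no reading), "mtx" (3x3 intrinsics, pixels), "origin" and "orientation" of the camera in the world. Camera axes: x right, y down, z forward; pixel columns grow to the right and rows downward; lengths in m; the calibration is good to about 2 mm. A picture is of the moment at which its call begins.
- job.sign_off(): hands the job in, once; it reports no verdict.
The state is a dict: "clock": time; "qpos": joint angles; "qd": joint speeds; "effort": joint torques, N m; "position": TCP position; "ee_rot": TCP orientation; "contact_force": force on the tool from outside, world axes, zero at the start; "moment": the same for the moment, N m; "width": finger opening in m.
Only numpy, scipy, OpenCV 4.12 (cv2) and the standard library are available. Lean on these libraries where they do the work, as an engineer would, in place of code of your own. Each camera call takes 0.05 s, during which the arm holds its last target.

## Working session

There is one attempt and no reset: what is moved stays moved. The work goes in short steps, Python scripts to look and compute and a tool call to move; the robot and the scene stay as the last step left them, time stands still between calls to the robot, and variables do not carry over. Pictures are saved under pics/ and viewed, and the job is handed in when it is done.

Besides the shell and the picture viewer there is one more tool, called after "Request:" as a command line: name --argument value ..., lists and objects as JSON in quotes. carry_out: Moves the arm, as the interface text tells. Its arguments: {"type":"object","properties":{"deltas":{"type":"array"},"newtons":{"type":"number"}},"required":["deltas"]}

```bash
mkdir -p pics
python3 - <<'E'
from rig import readout, eyes, job, manip
import cv2
s=readout.get_state();print(s);print(manip.tcp_to_grasp)
for n in ["scene","top","wrist"]:
    im=eyes.get_image(n);cv2.imwrite(f"pics/{n}0.png",im["color"][:,:,::-1]);print(n,im["mtx"].round(1).tolist(),im["origin"],im["orientation"])
    import numpy as np; np.savez(f"{n}0.npz",**im)
E
```

```text
{'clock': 0.0, 'qpos': array([-1.32900685e+00,  2.76637829e-01,  1.50612888e+00,  3.21449930e-06,
        1.36068898e+00, -1.20976610e-01]), 'qd': array([-3.54687920e-04,  6.20356501e-04, -9.25586413e-04, -2.68010768e-05,
       -2.00807630e-04,  2.64539887e-04]), 'effort': array([ 1.22421985e-03, -4.16770399e+01, -2.45805198e+01, -3.23861950e-04,
        1.07572952e-02,  3.07354824e-06]), 'position': array([ 0.2039167 , -0.53701767,  0.20261702]), 'ee_rot': array([-0.12689722, -0.69546788, -0.12821232,  0.69554519]), 'contact_force': array([0.29539345, 0.48847221, 0.54350889]), 'moment': array([ 0.09003627, -0.03017253,  0.01522127]), 'width': 0.08508867295739558}
0.0187
scene [[433.8, 0.0, 317.7], [0.0, 433.8, 202.3], [0.0, 0.0, 1.0]] [1.0725402  0.46147789 1.03556759] [-0.14431793  0.40077749  0.85152467 -0.30570488]
top [[474.2, 0.0, 327.2], [0.0, 474.2, 200.5], [0.0, 0.0, 1.0]] [ 3.56880730e-01 -1.34606430e-03  1.51611211e+00] [-0.04072777  0.70706051 -0.70518109  0.03356055]
wrist [[348.8, 0.0, 319.3], [0.0, 348.8, 202.5], [0.0, 0.0, 1.0]] [ 0.26513914 -0.51456069  0.37343336] [ 0.10617872  0.81647494 -0.56262065 -0.07451684]
```

View pics/scene0.png

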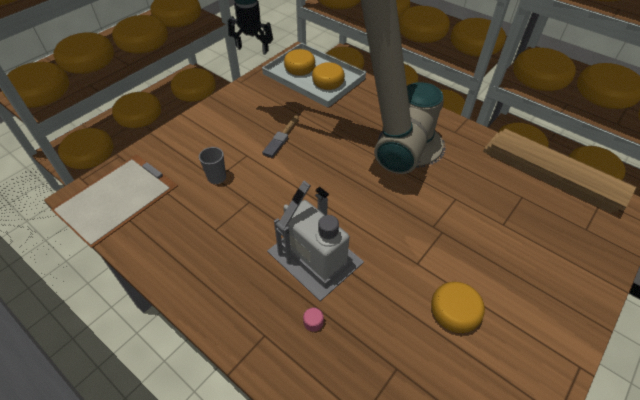

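View pics/top0.png

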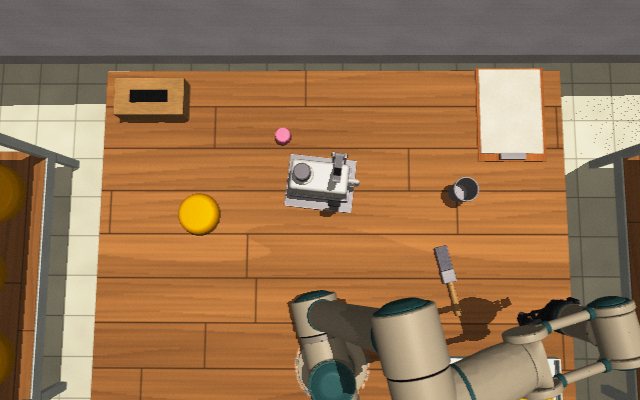

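View pics/wrist0.png

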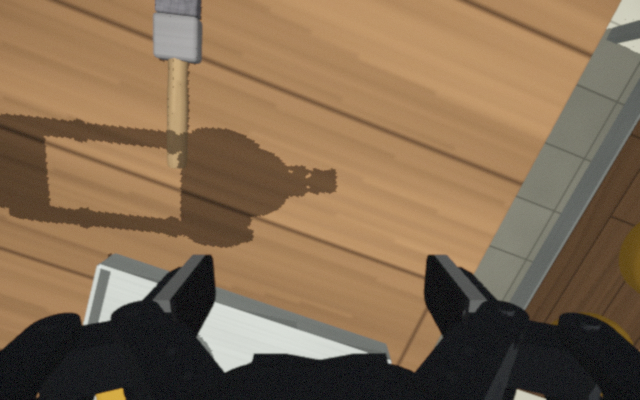

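```bash
cat > h.py <<'E'
import numpy as np, cv2
from scipy.spatial.transform import Rotation as R
def Rm(q): return R.from_quat([q[1],q[2],q[3],q[0]]).as_matrix()
def cloud(im):
    z=im["z_map"];v,u=np.mgrid[:400,:640];K=im["mtx"]
    p=np.stack([(u-K[0,2])/K[0,0]*z,(v-K[1,2])/K[1,1]*z,z],-1)
    return p@Rm(im["orientation"]).T+im["origin"]
def plane(im,u,v,h):
    K=im["mtx"];d=Rm(im["orientation"])@np.array([(u-K[0,2])/K[0,0],(v-K[1,2])/K[1,1],1]);o=np.array(im["origin"])
    return o+d*(h-o[2])/d[2]
E
python3 - <<'E'
import numpy as np,cv2
from h import *
t=dict(np.load("top0.npz"));s=dict(np.load("scene0.npz"))
cv2.imwrite("pics/tc.png",cv2.resize(t["color"][140:225,270:370,::-1],None,fx=7,fy=7,interpolation=cv2.INTER_NEAREST))
cv2.imwrite("pics/sc.png",cv2.resize(s["color"][175:305,255:375,::-1],None,fx=4.6,fy=4.6,interpolation=cv2.INTER_NEAREST))
for im in (t,s):
    P=cloud(im)
    print(np.isfinite(P).all())
    for lo,hi in [(0.003,0.012),(0.145,0.157),(0.203,0.215)]:
        m=(P[...,2]>lo)&(P[...,2]<hi)&(im["z_map"]>0)&(P[...,0]>.25)&(P[...,0]<.65)&(P[...,1]>-.1)&(P[...,1]<.2)
        v,u=np.nonzero(m);p=P[m]
        print(lo,m.sum(),p.mean(0).round(4),np.median(p,0).round(4),p.min(0).round(3),p.max(0).round(3), u.min(),u.max(),v.min(),v.max())
        r=cv2.minAreaRect((p[:,:2]*1000).astype(np.float32));print(r)
E
```

```text
True
0.003 2106 [0.4513 0.0476 0.0056] [0.4693 0.0491 0.0051] [ 0.251 -0.1    0.003] [0.648 0.2   0.012] 268 363 160 284
((449.77850341796875, 49.916534423828125), (299.72296142578125, 396.8721618652344), 89.97191619873047)
0.145 1162 [0.5688 0.0302 0.1507] [0.564  0.0282 0.1506] [ 0.483 -0.048  0.145] [0.629 0.122 0.157] 290 348 157 207
((561.4464721679688, 37.55402374267578), (166.98216247558594, 146.9417724609375), 84.77586364746094)
0.203 250 [0.5784 0.0772 0.2085] [0.5788 0.0827 0.2085] [ 0.555 -0.029  0.203] [0.601 0.108 0.215] 293 342 163 179
((578.7862548828125, 39.503326416015625), (46.37732696533203, 137.6397705078125), 1.2856611013412476)
True
0.003 1284 [0.5452 0.072  0.0056] [0.6066 0.0927 0.0052] [ 0.251 -0.099  0.003] [0.65  0.2   0.012] 265 421 171 303
((449.5968017578125, 51.203369140625), (402.79510498046875, 295.7685546875), 0.9622493982315063)
0.145 1272 [0.5788 0.0377 0.1505] [0.5828 0.0266 0.1504] [ 0.485 -0.047  0.145] [0.641 0.126 0.157] 274 348 197 255
((566.509521484375, 40.19329071044922), (167.22608947753906, 156.6525115966797), 84.74197387695312)
0.203 330 [0.5806 0.0717 0.2082] [0.5822 0.0833 0.2084] [ 0.554 -0.026  0.203] [0.602 0.11  0.215] 290 338 200 231
((583.1023559570312, 41.86533737182617), (48.219207763671875, 135.70640563964844), 6.463114261627197)
```

View pics/tc.png

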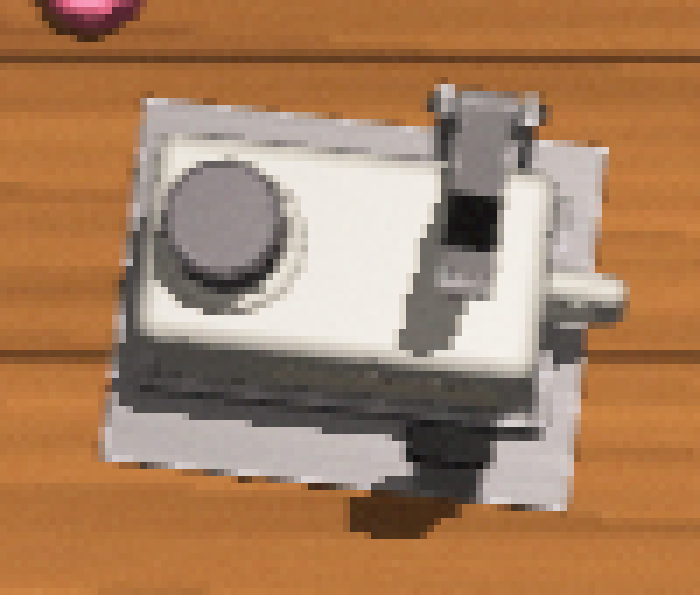

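View pics/sc.png

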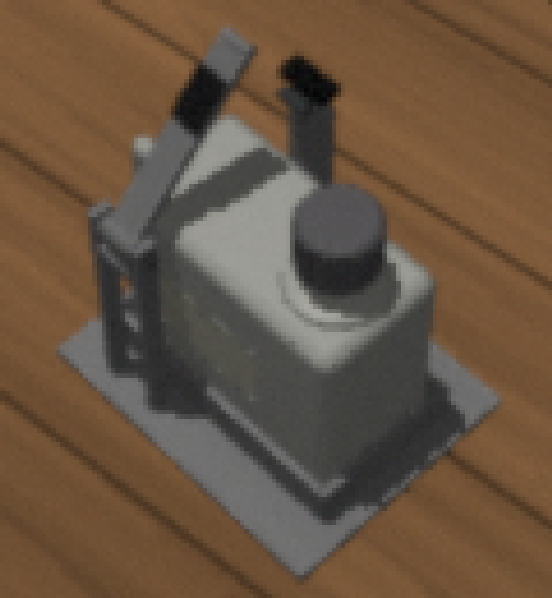

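Run:
```python
import numpy as np,cv2
from h import *
for n in ("top","scene"):
    im=dict(np.load(n+"0.npz"));P=cloud(im);ok=(im["z_map"]>0)
    # cap top
    m=ok&(P[...,2]>.205)&(P[...,2]<.213)&(P[...,1]>.04)&(P[...,1]<.14)&(P[...,0]>.5)&(P[...,0]<.64)
    p=P[m];print(n,"cap",m.sum(),p.mean(0).round(4));print(cv2.minEnclosingCircle((p[:,:2]*1000).astype(np.float32)))
    # white jug top edges: connected white
    hsv=cv2.cvtColor(im["color"],cv2.COLOR_RGB2HSV)
    m=ok&(P[...,2]>.147)&(P[...,2]<.155)&(hsv[...,2]>185)&(hsv[...,1]<30)&(P[...,1]<.14)&(P[...,1]>-.07)&(P[...,0]>.5)&(P[...,0]<.66)
    p=P[m];print("jugtop",m.sum(),p[:,2].mean(), cv2.minAreaRect((p[:,:2]*1000).astype(np.float32)))
    # plate
    m=ok&(P[...,2]>.0045)&(P[...,2]<.009)&(hsv[...,1]<40)&(P[...,1]<.2)&(P[...,1]>-.1)&(P[...,0]>.42)&(P[...,0]<.72)
    m=cv2.morphologyEx(m.astype(np.uint8),cv2.MORPH_OPEN,np.ones((2,2)))>0
    p=P[m];print("plate",m.sum(), cv2.minAreaRect((p[:,:2]*1000).astype(np.float32)))
    # high
    m=ok&(P[...,2]>.16)&(P[...,2]<.35)&(P[...,1]<.03)&(P[...,1]>-.1)&(P[...,0]>.42)&(P[...,0]<.72)
    p=P[m];v,u=np.nonzero(m);o=np.argsort(p[:,2])[::-1]
    print("high",m.sum());
    for lo in np.arange(.16,.3,.02):
        k=(p[:,2]>=lo)&(p[:,2]<lo+.02)
        if k.any(): print(round(lo,2),k.sum(),p[k].min(0).round(3),p[k].mean(0).round(3),p[k].max(0).round(3))
```

```text
top cap 205 [0.5776 0.0836 0.2087]
((578.4810791015625, 83.98406219482422), 24.348297119140625)
jugtop 762 0.15081868491856457 ((573.3798217773438, 35.98011016845703), (163.80758666992188, 83.49519348144531), 83.48161315917969)
plate 115 ((508.6163330078125, 43.585365295410156), (211.9939422607422, 287.6429443359375), 81.839599609375)
high 359
0.16 171 [ 0.482 -0.047  0.16 ] [ 0.56  -0.014  0.17 ] [0.642 0.01  0.18 ]
0.18 53 [ 0.485 -0.03   0.18 ] [ 0.593 -0.018  0.189] [0.617 0.01  0.2  ]
0.2 34 [ 0.579 -0.029  0.2  ] [ 0.589 -0.017  0.209] [ 0.599 -0.007  0.22 ]
0.22 57 [ 0.542 -0.026  0.22 ] [ 0.568 -0.016  0.231] [ 0.584 -0.004  0.24 ]
0.24 44 [ 0.541 -0.023  0.24 ] [ 0.55  -0.013  0.248] [ 0.564 -0.004  0.255]
scene cap 259 [0.5791 0.0865 0.2084]
((578.0237426757812, 85.45982360839844), 24.84394645690918)
jugtop 0 nan ((0.0, 0.0), (0.0, 0.0), 0.0)
plate 416 ((756.739501953125, 269.9988708496094), (695.5655517578125, 248.5271453857422), 50.89155578613281)
high 617
0.16 249 [ 0.481 -0.043  0.16 ] [ 0.568 -0.013  0.17 ] [0.642 0.013 0.18 ]
0.18 101 [ 0.492 -0.031  0.18 ] [ 0.602 -0.016  0.189] [0.617 0.01  0.2  ]
0.2 90 [ 0.57  -0.028  0.2  ] [ 0.586 -0.014  0.21 ] [ 0.597 -0.003  0.22 ]
0.22 118 [ 0.547 -0.028  0.22 ] [ 0.567 -0.012  0.23 ] [ 0.581 -0.002  0.24 ]
0.24 59 [ 0.54  -0.023  0.24 ] [ 0.549 -0.011  0.246] [ 0.56  -0.     0.252]<stdin>:11: RuntimeWarning: Mean of empty slice.
  ret = ret.dtype.type(ret / rcount)
```

```bash
cat >> h.py <<'E'
def plan(target,tooldown_yaw=None):
    """remaining move in tool axes: shift units(60mm) and turn units(4deg). yaw = world heading of tool y"""
    from rig import readout
    s=readout.get_state();M=Rm(s["ee_rot"]);p=s["position"]
    d=M.T@(np.array(target)-p)/.06
    if tooldown_yaw is not None:
        y=np.array([np.cos(tooldown_yaw),np.sin(tooldown_yaw),0]);x=np.array([0,0,-1.]);T=np.stack([x,y,np.cross(x,y)],1)
        rv=R.from_matrix(M.T@T).as_rotvec()/np.radians(4)
    else: rv=None
    print("shift",d.round(3),"turn",None if rv is None else rv.round(2),"yaw",np.degrees(np.arctan2(M[1,1],M[0,1])).round(1),"p",p.round(4),"F",s["contact_force"].round(1),"w",round(s["width"],4),"t",s["clock"],"q",s["qpos"].round(2))
E
python3 - <<'E'
import numpy as np,cv2
from h import *
from rig import readout
s=readout.get_state();print(Rm(s["ee_rot"]).round(4))
plan([.2037,-.538,.33],None)
plan([.56,-.014,.33],None)
for n in ("top","scene"):
    im=dict(np.load(n+"0.npz"));P=cloud(im);ok=(im["z_map"]>0)
    # dock plate by edge: gray points near ground
    g=(im["color"].max(-1).astype(int)-im["color"].min(-1)<25)
    m=ok&g&(P[...,2]>.0)&(P[...,2]<.011)&(P[...,1]<.2)&(P[...,1]>-.1)&(P[...,0]>.45)&(P[...,0]<.70)
    m=cv2.morphologyEx(m.astype(np.uint8),cv2.MORPH_OPEN,np.ones((2,2)))
    nn,l,st,c=cv2.connectedComponentsWithStats(m)
    k=1+np.argmax(st[1:,4])
    m=m>0
    r=cv2.minAreaRect((P[m][:,:2]*1000).astype(np.float32));print(n,m.sum(),r)
    # bar points
    m=ok&(P[...,2]>.185)&(P[...,2]<.26)&(P[...,1]<.02)&(P[...,1]>-.05)&(P[...,0]>.53)&(P[...,0]<.72)
    p=P[m];c=p.mean(0);print("bar",c,np.linalg.svd(p-c)[2][[0,2]].round(3))
E
```

```text
[[-3.000e-04  3.549e-01 -9.349e-01]
 [ 1.300e-03 -9.349e-01 -3.549e-01]
 [-1.000e+00 -1.400e-03 -2.000e-04]]
shift [-2.119  0.009  0.009] turn None yaw -69.2 p [ 0.204  -0.5372  0.2029] F [-0.2 -0.1 -0.2] w 0.085 t 0.15 q [-1.33  0.28  1.51  0.    1.36 -0.12]
shift [-2.109 -6.049 -8.642] turn None yaw -69.2 p [ 0.204  -0.5372  0.2029] F [-0.2 -0.1 -0.2] w 0.085 t 0.15 q [-1.33  0.28  1.51  0.    1.36 -0.12]
top 803 ((508.8729553222656, 41.324241638183594), (212.08729553222656, 292.56756591796875), 83.59542846679688)
bar [ 0.57508918 -0.01623785  0.22278008] [[-0.7    0.079  0.709]
 [ 0.702 -0.103  0.705]]
scene 1161 ((755.8363037109375, 268.7650451660156), (697.6068115234375, 251.20314025878906), 51.123897552490234)
bar [ 0.57574772 -0.01343647  0.21990385] [[ 0.696 -0.08  -0.713]
 [ 0.717  0.03   0.697]]
```

Cap candidates in the top view: the grey round cap on the jug at (301,172), and the pink cap lying on the table at (283,135). The crop shows a grey cap on the white jug, so I take that one. The raised bar carries the black pad near (337,172), and its angle is about 0.79 rad. The dock yaw is about -6.4°.

Request:
carry_out --deltas '[-1, 0, 0, 0, 0, 0, -1, -1, 0, 0, 0, 0, 0, -1, 0, -0.55, -0.78, 0, 0, 0, -1, 0, -0.55, -0.78, 0, 0, 0, -1, 0, -0.55, -0.78, 0, 0, 0, -1, 0, -0.55, -0.78, 0, 0, 0, -1, 0, -0.55, -0.78, 0, 0, 0, -1, 0, -0.55, -0.78, 0, 0, 0, -1, 0, -0.55, -0.78, 0, 0, 0, -1, 0, -0.55, -0.78, 0, 0, 0, -1]' --newtons 40

```text
clock: 1.4
position: [0.4611, -0.1562, 0.3234]
ee_rot: [0.128, 0.696, 0.127, -0.695]
contact_force: [0.5, -0.7, -0.4]
width: -0.0004
```

```bash
python3 -c "
from h import *
import numpy as np
plan([.577,-.0155,.28],np.radians(-32))"
```

```text
shift [ 0.722 -1.507 -2.638] turn [-9.3  0.  -0. ] yaw -69.2 p [ 0.4611 -0.1562  0.3234] F [ 0.5 -0.7 -0.4] w -0.0004 t 1.4 q [-0.47  0.09  1.45 -0.    1.6   0.74]
```

Request:
carry_out --deltas '[0, -0.377, -0.66, 0, 0, 0, -1, 0, -0.377, -0.66, 0, 0, 0, -1, 0, -0.377, -0.66, 0, 0, 0, -1, 0, -0.377, -0.66, 0, 0, 0, -1, 0.2, 0, 0, -1, 0, 0, -1, 0.2, 0, 0, -1, 0, 0, -1, 0.2, 0, 0, -1, 0, 0, -1, 0.1, 0, 0, -1, 0, 0, -1, 0, 0, 0, -1, 0, 0, -1, 0, 0, 0, -1, 0, 0, -1]'

```text
clock: 2.65
position: [0.5761, -0.0171, 0.2809]
ee_rot: [-0.27, -0.653, -0.27, 0.654]
contact_force: [0.3, 0.0, -0.6]
width: -0.0001
```

Run:
```python
from h import *
from rig import eyes
plan([.577,-.0155,.23],np.radians(-32))
plan([.545,-.0125,.165],np.radians(-32))
im=eyes.get_image("scene");cv2.imwrite("pics/s1.png",cv2.resize(im["color"][125:305,225:405,::-1],None,fx=3.3,fy=3.3))
```

```text
shift [ 0.848 -0.007 -0.03 ] turn [-3.27  0.01  0.01] yaw -45.1 p [ 0.5761 -0.0171  0.2809] F [ 0.3  0.  -0.6] w -0.0001 t 2.65 q [-0.15  0.25  1.36 -0.    1.54  0.64]
shift [ 1.932 -0.418  0.312] turn [-3.27  0.01  0.01] yaw -45.1 p [ 0.5761 -0.0171  0.2809] F [ 0.3  0.  -0.6] w -0.0001 t 2.65 q [-0.15  0.25  1.36 -0.    1.54  0.64]
```

View pics/s1.png

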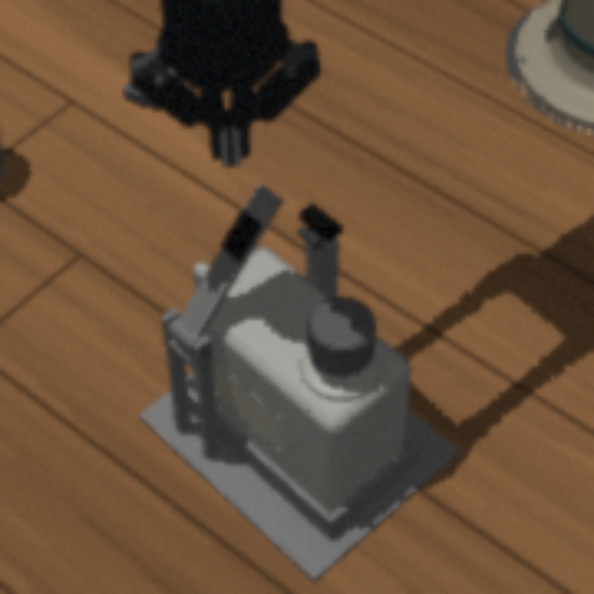

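Request:
carry_out --deltas '[0.2, 0, 0, -1, 0, 0, -1, 0.2, 0, 0, -1, 0, 0, -1, 0.2, 0, 0, -1, 0, 0, -1, 0.25, 0, 0, 0, 0, 0, -1, 0.17, -0.13, 0.07, 0, 0, 0, -1, 0.17, -0.13, 0.07, 0, 0, 0, -1, 0.17, -0.08, 0.04, 0, 0, 0, -1, 0.17, -0.08, 0.04, 0, 0, 0, -1, 0.1, -0.03, 0.02, 0, 0, 0, -1, 0.1, -0.03, 0.02, 0, 0, 0, -1]'

```text
clock: 3.95
position: [0.5437, -0.0144, 0.1774]
ee_rot: [0.336, 0.622, 0.336, -0.622]
contact_force: [-1.0, 0.5, 1.5]
width: 0.0001
```

Run:
```python
from h import *
from rig import eyes
plan([.5435,-.0125,.1635],np.radians(-32))
im=eyes.get_image("scene");cv2.imwrite("pics/s2.png",cv2.resize(im["color"][125:305,225:405,::-1],None,fx=3.3,fy=3.3))
```

```text
shift [ 0.232 -0.02  -0.025] turn [-0.3 -0.  -0. ] yaw -33.2 p [ 0.5437 -0.0144  0.1774] F [-1.   0.5  1.5] w 0.0001 t 3.95 q [-0.15  0.25  1.61 -0.    1.28  0.43]
```

View pics/s2.png

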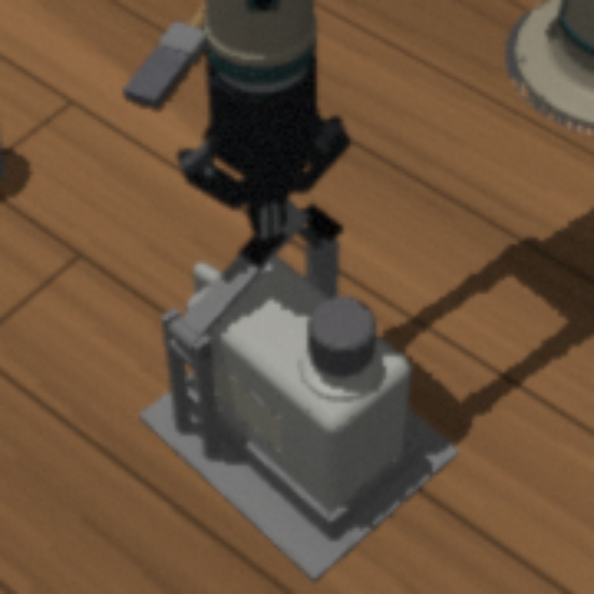

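The bar is nearly down, with the fingertip on the pad. Next I press slowly.

Request:
carry_out --deltas '[0.06, 0, 0, 0, 0, 0, -1, 0.05, 0, 0, 0, 0, 0, -1, 0.05, 0, 0, 0, 0, 0, -1, 0.04, 0, 0, 0, 0, 0, -1, 0.02, 0, 0, 0, 0, 0, -1]'

```text
clock: 4.62
position: [0.5437, -0.0144, 0.1643]
ee_rot: [-0.336, -0.622, -0.336, 0.622]
contact_force: [0.7, 0.3, 0.5]
width: 0.0002
```

Request:
carry_out --deltas '[0.02, 0, 0, 0, 0, 0, -1, 0.02, 0, 0, 0, 0, 0, -1]'

```text
clock: 4.88
position: [0.5438, -0.0144, 0.1621]
ee_rot: [0.336, 0.622, 0.336, -0.622]
contact_force: [-0.6, 0.1, -0.2]
width: 0.0001
```

Request:
carry_out --deltas '[0.02, 0, 0, 0, 0, 0, -1, 0.01, 0, 0, 0, 0, 0, -1]'

```text
clock: 5.12
position: [0.5437, -0.0144, 0.1602]
ee_rot: [-0.336, -0.622, -0.336, 0.622]
contact_force: [-0.5, 0.2, 0.3]
width: 0.0
```

Run:
```python
from h import *
from rig import eyes
im=eyes.get_image("scene");cv2.imwrite("pics/s3.png",cv2.resize(im["color"][165:285,245:365,::-1],None,fx=5,fy=5))
im=eyes.get_image("wrist");cv2.imwrite("pics/w3.png",im["color"][:,:,::-1])
```

```text
(no output)
```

View pics/s3.png

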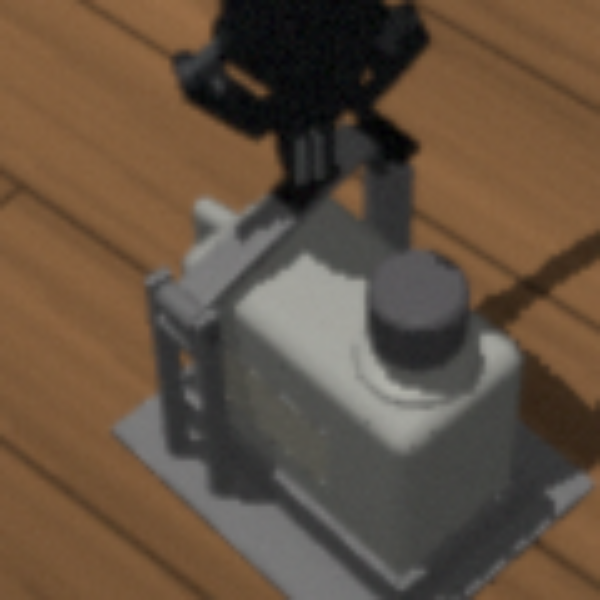

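View pics/w3.png

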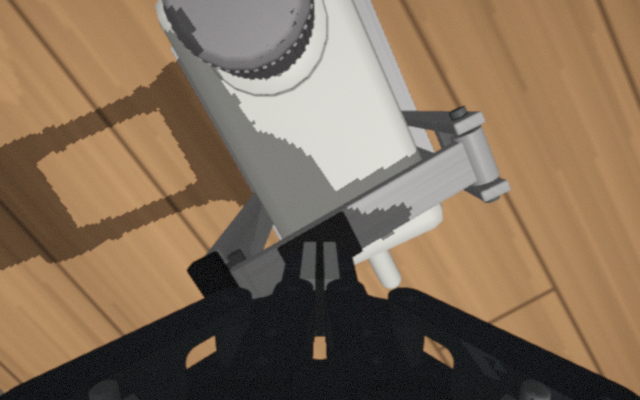

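Request:
carry_out --deltas '[0.03, 0, 0, 0, 0, 0, -1, 0.02, 0, 0, 0, 0, 0, -1]'

```text
clock: 5.48
position: [0.5437, -0.0144, 0.1572]
ee_rot: [-0.336, -0.622, -0.336, 0.622]
contact_force: [-0.7, -0.0, -0.1]
width: 0.0001
```

Run:
```python
from h import *
from rig import eyes,readout
for n in("scene","wrist"):
    im=eyes.get_image(n);P=cloud(im);c=np.array([.633,-.0219]);xd=np.array([.9938,-.111]);yd=np.array([.111,.9938])
    q=P[...,:2]-c;a=-(q@xd);b=q@yd
    for r in range(10,135,10):
        m=(im["z_map"]>0)&(abs(a*1000-r)<5)&(abs(b)<.006)&(P[...,2]<.2)&(P[...,2]>.12)
        print(n,r,m.sum(),P[m][:,2].mean().round(4) if m.any() else None)
print(readout.get_state()["contact_force"])
```

```text
scene 10 16 0.1615
scene 20 21 0.1543
scene 30 21 0.1648
scene 40 17 0.1679
scene 50 20 0.1696
scene 60 19 0.17
scene 70 22 0.1717
scene 80 34 0.1791
scene 90 12 0.1646
scene 100 19 0.1622
scene 110 11 0.1751
scene 120 18 0.1857
scene 130 6 0.1688
wrist 10 513 0.1628
wrist 20 494 0.1651
wrist 30 504 0.1672
wrist 40 507 0.1694
wrist 50 530 0.1715
wrist 60 532 0.1738
wrist 70 580 0.1778
wrist 80 560 0.1861
wrist 90 35 0.1723
wrist 100 54 0.1692
wrist 110 465 0.1823
wrist 120 501 0.1865
wrist 130 20 0.1866
[-0.42031477 -0.4449706   0.49842975]
```

Run:
```python
from h import *
from rig import eyes,readout
s=readout.get_state();p=s["position"];print(p,Rm(s["ee_rot"]).round(2))
for n in("scene","wrist","top"):
    im=eyes.get_image(n);P=cloud(im);np.savez("cur_"+n+".npz",**im)
    c=Rm(im["orientation"]).T@(p-im["origin"]);u=im["mtx"]@c;print(n,im["origin"],"tcp px",u[:2]/u[2],c[2])
    if n=="wrist":
        for v in range(190,300,10): print(v,P[v,300].round(3),P[v,320].round(3),P[v,330].round(3),P[v,345].round(3))
        cv2.imwrite("pics/w4.png",cv2.resize(im["color"][180:340,180:460,::-1],None,fx=2.8,fy=2.8))
```

```text
[ 0.54362691 -0.01438573  0.15705877] [[-0.    0.84 -0.55]
 [-0.   -0.55 -0.84]
 [-1.   -0.    0.  ]]
scene [1.0725402  0.46147789 1.03556759] tcp px [305.98424006 206.39064005] 1.1300142587401543
wrist [0.57962186 0.0398155  0.32784355] tcp px [318.35782466 238.83587557] 0.18177725335502695
190 [0.549 0.011 0.15 ] [0.558 0.006 0.151] [0.562 0.003 0.151] [ 0.569 -0.001  0.15 ]
200 [0.546 0.007 0.152] [0.555 0.001 0.151] [ 0.559 -0.002  0.151] [ 0.566 -0.006  0.151]
210 [0.543 0.002 0.15 ] [ 0.552 -0.003  0.151] [ 0.556 -0.006  0.152] [ 0.565 -0.003  0.176]
220 [ 0.54  -0.002  0.151] [ 0.553 -0.001  0.175] [ 0.558 -0.002  0.181] [ 0.563 -0.007  0.178]
230 [ 0.543 -0.     0.175] [ 0.552 -0.003  0.182] [ 0.555 -0.006  0.181] [ 0.561 -0.01   0.181]
240 [ 0.542 -0.002  0.184] [ 0.549 -0.007  0.183] [ 0.553 -0.01   0.181] [ 0.558 -0.014  0.18 ]
250 [ 0.54  -0.006  0.185] [ 0.55  -0.005  0.199] [ 0.553 -0.008  0.198] [ 0.556 -0.018  0.181]
260 [ 0.541 -0.005  0.198] [ 0.55  -0.006  0.208] [ 0.553 -0.008  0.207] [ 0.557 -0.014  0.2  ]
270 [ 0.542 -0.005  0.208] [ 0.55  -0.006  0.216] [ 0.553 -0.008  0.216] [ 0.556 -0.014  0.208]
280 [ 0.546 -0.     0.228] [ 0.55  -0.006  0.222] [ 0.553 -0.008  0.222] [ 0.558 -0.008  0.229]
290 [ 0.545 -0.002  0.231] [ 0.548 -0.01   0.222] [ 0.553 -0.006  0.232] [ 0.557 -0.008  0.233]
top [ 3.56880730e-01 -1.34606430e-03  1.51611211e+00] tcp px [336.60015334 185.59745558] 1.370939035989576
```

View pics/w4.png

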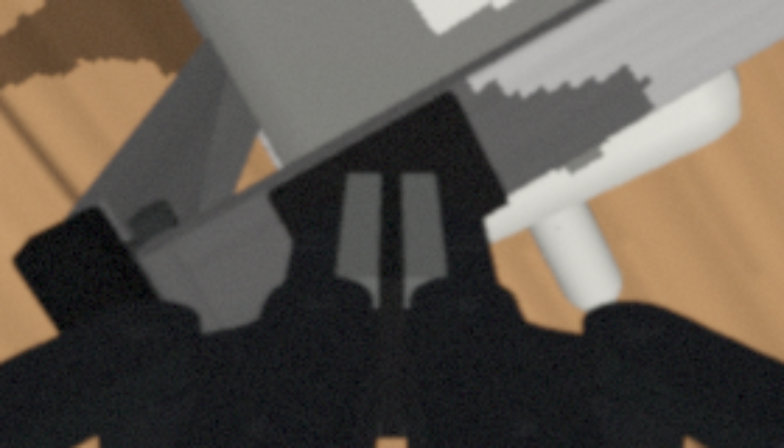

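Run:
```python
from h import *
im=dict(np.load("cur_scene.npz"))
def pr(p):
    c=Rm(im["orientation"]).T@(np.array(p)-im["origin"]);u=im["mtx"]@c;return (u[:2]/u[2]).round(1)
for z in (.281,.294,.307): print(z,pr([.5761,-.0171,z]))
im=dict(np.load("wrist0.npz"));
for z in (.2029,.2159,.23):
  for e in (-.045,.045):
    print(z,e,pr(np.array([.204,-.5372,z])+e*np.array([.355,-.935,0])))
w=dict(np.load("cur_wrist.npz"));P=cloud(w);im=w
c=np.array([.633,-.0219,0]);xd=np.array([.9938,-.111,0]);
# bar slope fit from pixels on bar r 20..60
q=P-c;a=-(q@xd);b=q@np.array([.111,.9938,0])
m=(w["z_map"]>0)&(a>.015)&(a<.065)&(abs(b)<.008)&(P[...,2]>.158)
print(np.polyfit(a[m],P[m][:,2],1))
```

```text
0.281 [295.1 180.9]
0.294 [294.8 177.2]
0.307 [294.6 173.3]
0.2029 -0.045 [232.4 239.2]
0.2029 0.045 [405.4 239.4]
0.2159 -0.045 [225.9 248.8]
0.2159 0.045 [411.7 249.1]
0.23 -0.045 [217.7 261. ]
0.23 0.045 [419.8 261.3]
[1.87461868 0.11329696]
```

The fingertips really sit about 26 mm behind the reported TCP: the bar is at about 0.22 rad, with the tips on the pad. I'll keep pressing, guided by force and camera.

Request:
carry_out --deltas '[0.04, 0, 0, 0, 0, 0, -1, 0.04, 0, 0, 0, 0, 0, -1, 0.04, 0, 0, 0, 0, 0, -1, 0.04, 0, 0, 0, 0, 0, -1]'

```text
clock: 6.22
position: [0.5437, -0.0144, 0.1475]
ee_rot: [-0.336, -0.622, -0.336, 0.622]
contact_force: [-0.3, 0.0, -0.3]
width: 0.0002
```

Request:
carry_out --deltas '[0.03, 0, 0, 0, 0, 0, -1, 0.02, 0, 0, 0, 0, 0, -1]'

```text
clock: 6.48
position: [0.5436, -0.0144, 0.1448]
ee_rot: [-0.336, -0.622, -0.336, 0.622]
contact_force: [-1.4, -0.4, 5.7]
width: 0.0001
```

Request:
carry_out --deltas '[0.03, 0, 0, 0, 0, 0, -1, 0.02, 0, 0, 0, 0, 0, -1]'

```text
clock: 6.72
position: [0.5435, -0.0144, 0.1435]
ee_rot: [0.336, 0.622, 0.336, -0.622]
contact_force: [-3.4, 0.5, 10.9]
width: 0.0001
```

Request:
carry_out --deltas '[0.03, 0, 0, 0, 0, 0, -1, 0.02, 0, 0, 0, 0, 0, -1]'

```text
clock: 6.98
position: [0.543, -0.0143, 0.1393]
ee_rot: [-0.336, -0.622, -0.336, 0.622]
contact_force: [-2.5, 0.0, 3.4]
width: -0.0003
```

Request:
carry_out --deltas '[0.03, 0, 0, 0, 0, 0, -1, 0.02, 0, 0, 0, 0, 0, -1]'

```text
clock: 7.22
position: [0.5441, -0.0145, 0.1357]
ee_rot: [0.336, 0.622, 0.336, -0.622]
contact_force: [-1.7, 0.2, 7.5]
width: -0.0001
```

Request:
carry_out --deltas '[0.03, 0, 0, 0, 0, 0, -1, 0.01, 0, 0, 0, 0, 0, -1]'

```text
clock: 7.48
position: [0.5442, -0.0145, 0.1355]
ee_rot: [0.337, 0.623, 0.336, -0.622]
contact_force: [-4.4, 0.2, 16.5]
width: -0.0001
```

Request:
carry_out --deltas '[-0.5, 0, 0, 0, 0, 0, -1, -1, 0, 0, 0, 0, 0, -1, -0.5, 0, 0, 0, 0, 0, -1]'

```text
clock: 7.85
position: [0.5454, -0.0146, 0.2562]
ee_rot: [0.337, 0.623, 0.335, -0.621]
contact_force: [-0.1, 0.3, -0.2]
width: 0.0
```

Run:
```python
from h import *
from rig import eyes
plan([.578,.0845,.26],np.radians(-32))
s=eyes.get_image("scene");w=eyes.get_image("wrist")
a=cv2.resize(s["color"][175:295,250:370,::-1],(400,400));b=cv2.resize(w["color"][:,:,::-1],(400,250))
o=np.zeros((400,800,3),np.uint8);o[:,:400]=a;o[:250,400:]=b;cv2.imwrite("pics/s5.png",o)
im=w;P=cloud(w);c=np.array([.633,-.0219,0]);xd=np.array([.9938,-.111,0]);q=P-c;a=-(q@xd);b=q@np.array([.111,.9938,0])
for r in range(15,136,10):
    m=(w["z_map"]>0)&(abs(a*1000-r)<5)&(abs(b)<.007)&(P[...,2]>.12)&(P[...,2]<.185)
    print(r,m.sum(),P[m][:,2].mean().round(4) if m.any() else 0)
for n,im in (("w",w),("s",s)):
    P=cloud(im);m=(im["z_map"]>0)&(P[...,2]>.204)&(P[...,2]<.213)&(abs(P[...,1]-.0845)<.04)&(abs(P[...,0]-.578)<.04)
    p=P[m];print(n,m.sum(),p.mean(0),cv2.minEnclosingCircle((p[:,:2]*1000).astype(np.float32)))
```

```text
shift [-0.063 -0.45  -1.68 ] turn [-0.3  -0.03 -0.06] yaw -33.2 p [ 0.5454 -0.0146  0.2562] F [-0.1  0.3 -0.2] w 0.0 t 7.85 q [-0.15  0.2   1.47 -0.    1.46  0.43]
15 237 0.1608
25 229 0.1608
35 232 0.1607
45 226 0.1607
55 216 0.1607
65 228 0.1608
75 226 0.1627
85 223 0.1637
95 217 0.1637
105 203 0.163
115 211 0.1608
125 239 0.1621
135 289 0.1713
w 5687 [0.57795285 0.08534795 0.20896229] ((577.6963500976562, 85.64277648925781), 24.895137786865234)
s 268 [0.57921568 0.0864711  0.20828769] ((578.1607055664062, 85.30316162109375), 25.03890037536621)
```

View pics/s5.png

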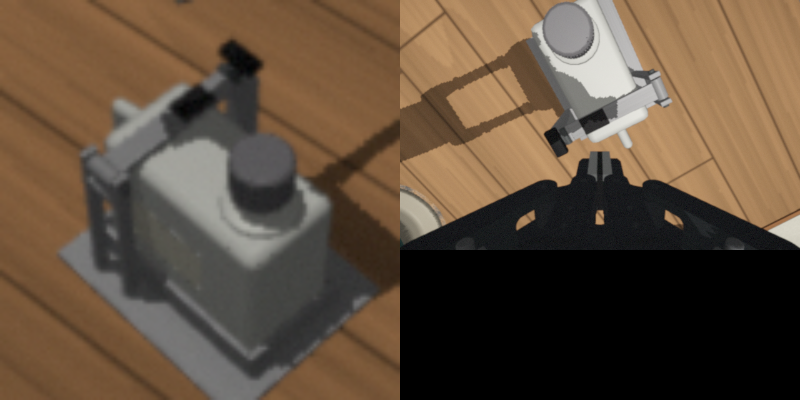

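Request:
carry_out --deltas '[0, -0.15, -0.56, 0, 0, 0, 1, 0, -0.15, -0.56, 0, 0, 0, 1, 0, -0.15, -0.56, -0.3, -0.03, -0.06, 1, 0, 0, 0, 0, 0, 0, 1]'

```text
clock: 8.45
position: [0.5764, 0.0867, 0.2511]
ee_rot: [-0.342, -0.616, -0.345, 0.62]
contact_force: [-0.2, -1.0, -1.7]
width: 0.0724
```

Run:
```python
from h import *
from rig import eyes
plan([.578,.0853,.138],np.radians(-32))
w=eyes.get_image("wrist");cv2.imwrite("pics/w6.png",w["color"][:,:,::-1])
P=cloud(w);m=(w["z_map"]>0)&(P[...,2]>.204)&(P[...,2]<.213)&(abs(P[...,1]-.0845)<.04)&(abs(P[...,0]-.578)<.04)
p=P[m];print(m.sum(),p.mean(0),cv2.minEnclosingCircle((p[:,:2]*1000).astype(np.float32)))
```

```text
shift [1.884 0.048 0.   ] turn [0.04 0.04 0.1 ] yaw -31.9 p [0.5764 0.0867 0.2511] F [-0.2 -1.  -1.7] w 0.0724 t 8.45 q [0.03 0.27 1.4  0.   1.48 0.58]
4277 [0.57867374 0.08711326 0.20884024] ((577.7747802734375, 85.77715301513672), 24.87128448486328)
```

View pics/w6.png

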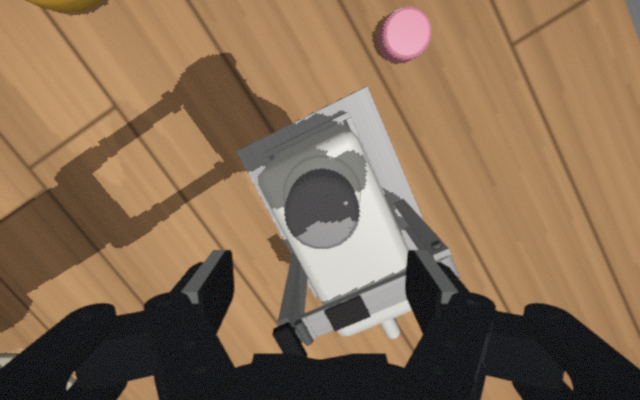

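Request:
carry_out --deltas '[0.7, 0.045, 0, 0, 0.04, 0.1, 1, 0.5, 0, 0, 0, 0, 0, 1, 0, 0, 0, 0, 0, 0, 1]'

```text
clock: 8.88
position: [0.576, 0.0821, 0.1782]
ee_rot: [-0.342, -0.617, -0.343, 0.62]
contact_force: [0.1, 0.0, 0.5]
width: 0.0851
```

Run:
```python
from h import *
from rig import eyes
plan([.578,.0855,.138],np.radians(-32))
w=eyes.get_image("wrist");t=eyes.get_image("scene")
cv2.imwrite("pics/w7.png",w["color"][:,:,::-1]);cv2.imwrite("pics/t7.png",cv2.resize(t["color"][165:265,275:375,::-1],None,fx=6,fy=6))
```

```text
shift [ 0.67   0.001 -0.068] turn [-0.02  0.05  0.04] yaw -32.1 p [0.576  0.0821 0.1782] F [0.1 0.  0.5] w 0.0851 t 8.875 q [ 0.02  0.3   1.53 -0.    1.31  0.58]
```

View pics/w7.png

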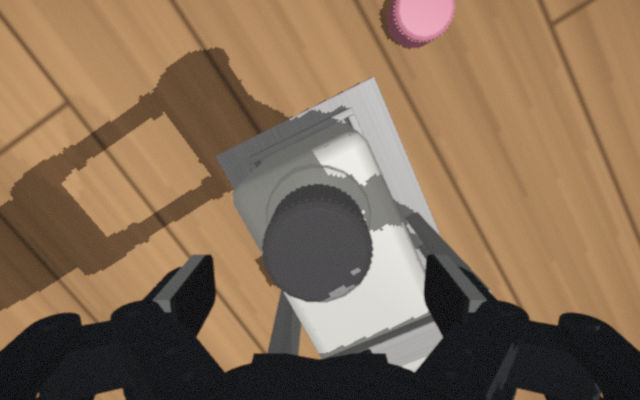

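View pics/t7.png

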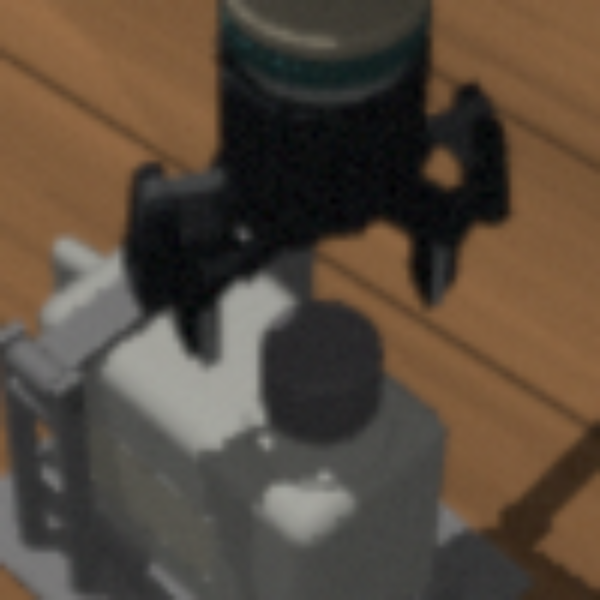

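Run:
```python
from h import *
from rig import eyes,readout
w=eyes.get_image("wrist");P=cloud(w);s=readout.get_state();M=Rm(s["ee_rot"])
T=(P-s["position"])@M*1000
m=(w["z_map"]>0)&(T[...,0]>-60)&(T[...,0]<20)&(abs(T[...,1])>35)&(abs(T[...,1])<70)&(abs(T[...,2])<25)&(P[...,2]>.18)
for sgn in(-1,1):
    k=m&(T[...,1]*sgn>0);p=T[k]
    print(sgn,k.sum(),p.min(0).round(1),p.max(0).round(1))
    tip=p[p[:,0]>p[:,0].max()-4];print("tip",tip.mean(0).round(1),tip.min(0).round(1),tip.max(0).round(1))
    f=p[abs(p[:,1])<44.5];print("inner",f.min(0).round(1),f.max(0).round(1))
m=(w["z_map"]>0)&(P[...,2]>.204)&(P[...,2]<.213)&(abs(P[...,1]-.0845)<.04)&(abs(P[...,0]-.578)<.04)
p=P[m];print("cap",m.sum(),p.mean(0),cv2.minEnclosingCircle((p[:,:2]*1000).astype(np.float32)))
p=T[m];print("cap in tool",p.mean(0).round(1),p.min(0).round(1),p.max(0).round(1))
```

```text
-1 1397 [-60.  -56.2 -11.2] [-39.7 -41.9  11.9]
tip [-42.1 -42.6   0.6] [-43.6 -43.   -8.9] [-39.7 -42.   10.9]
inner [-60.  -44.5 -11.1] [-39.7 -41.9  11.9]
1 1413 [-60.   42.3 -11.3] [-39.6  57.5  11.9]
tip [-42.1  42.9   0.5] [-43.6  42.5  -9.6] [-39.6  43.3  11.6]
inner [-60.   42.3 -11.3] [-39.6  44.5  11.9]
cap 8513 [0.57896459 0.08755042 0.20883667] ((577.9209594726562, 85.66287994384766), 25.00823211669922)
cap in tool [-26.4  -2.8  -3.9] [-28.9 -27.5 -26.7] [-21.5  21.9  22.1]
```

Request:
carry_out --deltas '[0, -0.01, -0.068, 0, 0.05, 0.04, 1, 0.3, 0, 0, 0, 0, 0, 1, 0.35, 0, 0, 0, 0, 0, 1, 0, 0, 0, 0, 0, 0, -1, 0, 0, 0, 0, 0, 0, -1, 0, 0, 0, 0, 0, 0, -1, 0, 0, 0, 0, 0, 0, -1, 0, 0, 0, 0, 0, 0, -1, 0, 0, 0, 0, 0, 0, -1]' --newtons 90

```text
clock: 10.15
position: [0.5805, 0.0875, 0.1438]
ee_rot: [0.344, 0.621, 0.342, -0.616]
contact_force: [-2.0, 1.5, 5.8]
width: 0.0477
```

Run:
```python
from h import *
from rig import eyes,readout
plan([.578,.0855,.132],np.radians(-32))
w=eyes.get_image("wrist");P=cloud(w);s=readout.get_state();M=Rm(s["ee_rot"]);print(s["contact_force"],s["moment"])
T=(P-s["position"])@M*1000
m=(w["z_map"]>0)&(T[...,0]>-60)&(T[...,0]<0)&(abs(T[...,1])>24)&(abs(T[...,1])<29)&(T[...,2]<0)&(T[...,2]>-12)
print(P[m].min(0),np.percentile(T[m][:,0],[50,90,95,99]))
t=eyes.get_image("scene")
o=np.zeros((500,800,3),np.uint8);o[:300,:480]=cv2.resize(w["color"][:,:,::-1],(480,300));o[:320,480:]=cv2.resize(t["color"][165:265,275:375,::-1],(320,320));cv2.imwrite("pics/g8.png",o)
```

```text
shift [ 0.196 -0.018  0.052] turn [-0.   -0.08 -0.09] yaw -32.0 p [0.5805 0.0875 0.1438] F [-2.   1.5  5.8] w 0.0477 t 10.15 q [0.03 0.33 1.58 0.   1.22 0.59]
[-3.75019747  1.45683319  5.53985379] [0.21177029 0.46834997 0.00557564]
[0.55704804 0.07293872 0.14987787] [-42.35709846 -11.30469697  -9.83666957  -6.89570672]
```

View pics/g8.png

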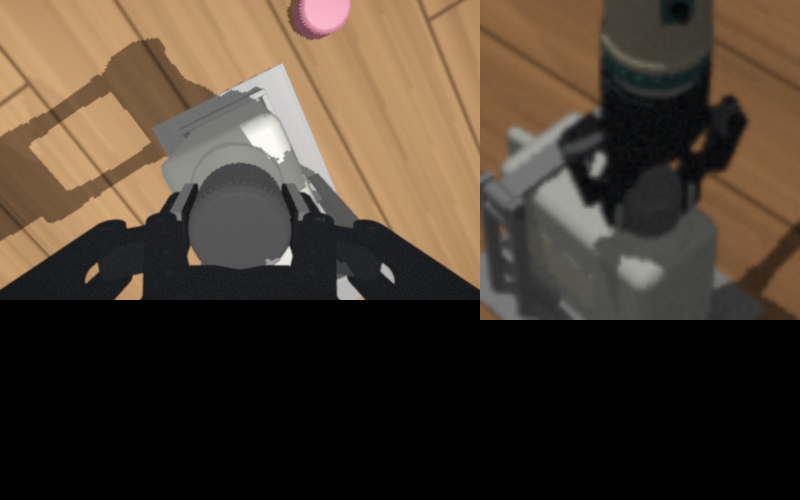

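```bash
cat > cap.py <<'E'
from h import *
from rig import eyes,readout
def cap():
    w=eyes.get_image("wrist");P=cloud(w);s=readout.get_state();M=Rm(s["ee_rot"]);T=(P-s["position"])@M*1000
    m=(w["z_map"]>0)&(np.hypot(P[...,0]-.578,P[...,1]-.0855)<.03)&(P[...,2]>.19)&(P[...,2]<.30)&(abs(T[...,1])<20)
    p=P[m];hh,e=np.histogram(p[:,2],np.arange(.19,.3,.001));k=e[hh.argmax()]
    q=m&(abs(P[...,2]-k-.0005)<.003);c=P[q].mean(0);n=np.linalg.svd(P[q][::5]-c,full_matrices=False)[2][2]
    print("cap top z",np.median(P[q][:,2]).round(4),q.sum(),"normal",(n*np.sign(n[2])).round(3),"ctr tool",T[q].mean(0).round(1),"F",s["contact_force"].round(1),"M",s["moment"].round(2),"w",round(s["width"],4),"p",s["position"].round(4),"t",s["clock"])
    return w
E
python3 -c "
from cap import *
cap()
s=readout.get_state();print(Rm(s['ee_rot']).round(4))"
```

```text
cap top z 0.2091 11296 normal [0.003 0.017 1.   ] ctr tool [-65.2   0.2  -1. ] F [-3.7  1.6  5.4] M [0.24 0.54 0.02] w 0.0476 p [0.5805 0.0875 0.1438] t 10.3
[[ 0.0081  0.8479 -0.5301]
 [ 0.0013 -0.5301 -0.8479]
 [-1.      0.0062 -0.0054]]
```

Request:
carry_out --deltas '[0.03, 0, 0, 0, 0, 0, -1, 0.03, 0, 0, 0, 0, 0, -1, 0, 0, 0, 0, 0, 0, -1]'

```text
clock: 10.68
position: [0.5806, 0.0875, 0.1405]
ee_rot: [0.344, 0.621, 0.342, -0.616]
contact_force: [-3.5, 1.1, 7.8]
width: 0.0479
```

```bash
python3 -c "
from cap import *
cap()"
```

```text
cap top z 0.2059 11524 normal [0.007 0.027 1.   ] ctr tool [-65.2   0.2  -1.2] F [-3.2  1.1  8. ] M [0.25 0.58 0.03] w 0.0477 p [0.5806 0.0876 0.1406] t 10.725
```

Request:
carry_out --deltas '[0.035, 0, 0, 0, 0, 0, -1, 0.03, 0, 0, 0, 0, 0, -1, 0, 0, 0, 0, 0, 0, -1]'

```text
clock: 11.1
position: [0.5807, 0.0875, 0.1373]
ee_rot: [0.344, 0.622, 0.342, -0.615]
contact_force: [-4.7, 1.1, 11.1]
width: 0.0477
```

```bash
python3 -c "
from cap import *
cap()"
```

```text
cap top z 0.2026 11442 normal [0.009 0.021 1.   ] ctr tool [-65.2   0.2  -1.2] F [-4.3  1.3 11.2] M [ 0.22  0.7  -0.03] w 0.0478 p [0.5807 0.0875 0.1373] t 11.15
```

Request:
carry_out --deltas '[0.01, 0, 0, -1, 0, 0, -1, 0, 0, 0, -1, 0, 0, -1, 0, 0, 0, -1, 0, 0, -1, 0, 0, 0, -1, 0, 0, -1, 0, 0, 0, -1, 0, 0, -1]'

```text
clock: 11.78
position: [0.5805, 0.089, 0.137]
ee_rot: [0.446, 0.552, 0.444, -0.546]
contact_force: [-6.0, 5.6, 12.4]
width: 0.0476
```

```bash
python3 -c "
from cap import *
w=cap();plan([.578,.0855,.132]);cv2.imwrite('pics/w9.png',w['color'][:,:,::-1])"
```

```text
cap top z 0.2024 11407 normal [-0.005  0.021  1.   ] ctr tool [-65.2   0.2  -1.1] F [-4.5  4.  12.1] M [ 0.57  0.88 -0.06] w 0.0475 p [0.5805 0.0889 0.1371] t 11.825
shift [ 0.084 -0.03   0.065] turn None yaw -11.8 p [0.5805 0.0889 0.1371] F [-4.5  4.  12.1] w 0.0475 t 11.825 q [0.03 0.33 1.59 0.   1.21 0.24]
```

View pics/w9.png

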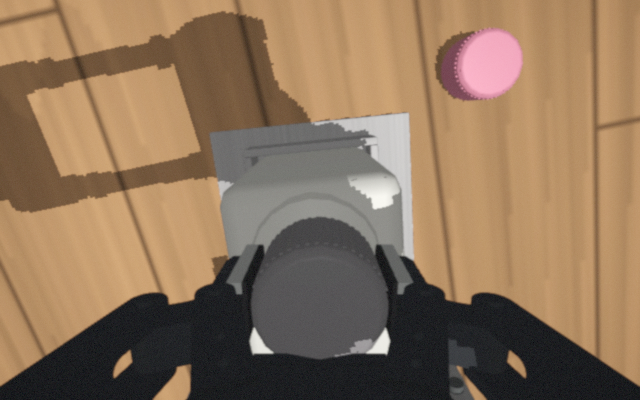

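Request:
carry_out --deltas '[0, 0, 0, -1, 0, 0, -1, 0, 0, 0, -1, 0, 0, -1, 0, 0, 0, -1, 0, 0, -1, 0, 0, 0, -1, 0, 0, -1, 0, 0, 0, -1, 0, 0, -1, 0, 0, 0, -1, 0, 0, -1, 0, 0, 0, -1, 0, 0, -1]'

```text
clock: 12.7
position: [0.5804, 0.089, 0.1374]
ee_rot: [0.567, 0.428, 0.563, -0.422]
contact_force: [-5.0, 4.1, 15.1]
width: 0.0479
```

```bash
python3 -c "
from cap import *
w=cap();plan([.578,.0855,.132])"
```

```text
cap top z 0.2028 11503 normal [-0.015  0.024  1.   ] ctr tool [-65.3   0.1  -1.1] F [-6.   4.5 14.9] M [ 0.62  1.03 -0.06] w 0.0479 p [0.5804 0.089  0.1374] t 12.75
shift [ 0.09  -0.055  0.045] turn None yaw 16.2 p [0.5804 0.089  0.1374] F [-6.   4.5 14.9] w 0.0479 t 12.75 q [ 0.03  0.33  1.59  0.    1.21 -0.25]
```

Request:
carry_out --deltas '[0, 0, 0, -1, 0, 0, -1, 0, 0, 0, -1, 0, 0, -1, 0, 0, 0, -1, 0, 0, -1, 0, 0, 0, -1, 0, 0, -1, 0, 0, 0, -1, 0, 0, -1, 0, 0, 0, -1, 0, 0, -1, 0, 0, 0, -1, 0, 0, -1, 0, 0, 0, -1, 0, 0, -1, 0, 0, 0, 0, 0, 0, -1]'

```text
clock: 13.88
position: [0.5799, 0.0886, 0.1377]
ee_rot: [0.662, 0.255, 0.658, -0.251]
contact_force: [-7.6, 4.0, 16.8]
width: 0.0478
```

```bash
python3 -c "
from cap import *
w=cap();plan([.578,.0855,.132])"
```

```text
cap top z 0.2032 11272 normal [-0.025  0.011  1.   ] ctr tool [-65.4   0.1  -0.7] F [-7.8  2.7 16.8] M [ 0.49  1.2  -0.02] w 0.0478 p [0.5799 0.0886 0.1377] t 13.925
shift [ 0.095 -0.06   0.012] turn None yaw 48.0 p [0.5799 0.0886 0.1377] F [-7.8  2.7 16.8] w 0.0478 t 13.925 q [ 0.03  0.33  1.59  0.    1.21 -0.81]
```

Request:
carry_out --deltas '[-0.08, 0, 0, 0, 0, 0, -1, -0.1, 0, 0, 0, 0, 0, -1, -0.1, 0, 0, 0, 0, 0, -1, 0, 0, 0, 0, 0, 0, -1]'

```text
clock: 14.42
position: [0.5803, 0.087, 0.1512]
ee_rot: [0.662, 0.255, 0.658, -0.252]
contact_force: [-2.2, 2.1, 1.2]
width: 0.0481
```

```bash
python3 -c "
from cap import *
w=cap();plan([.578,.0855,.132])"
```

```text
cap top z 0.2165 11381 normal [-0.026  0.018  1.   ] ctr tool [-65.5   0.1  -0.8] F [-2.6  1.   2.4] M [ 0.21  0.46 -0.01] w 0.0475 p [0.5803 0.087  0.151 ] t 14.475
shift [ 0.316 -0.046 -0.013] turn None yaw 48.0 p [0.5803 0.087  0.151 ] F [-2.6  1.   2.4] w 0.0475 t 14.475 q [ 0.03  0.32  1.57  0.    1.24 -0.81]
```

Request:
carry_out --deltas '[-0.15, 0, 0, 0, 0, 0, -1, -0.2, 0, 0, 0, 0, 0, -1, -0.2, 0, 0, 0, 0, 0, -1, -0.2, 0, 0, 0, 0, 0, -1, -0.25, 0, 0, 0, 0, 0, -1, -0.2, 0, 0, 0, 0, 0, -1, -0.05, 0, 0, 0, 0, 0, -1, 0, 0, 0, 0, 0, 0, -1]'

```text
clock: 15.48
position: [0.5798, 0.087, 0.226]
ee_rot: [0.662, 0.255, 0.658, -0.252]
contact_force: [-0.4, 0.4, -0.5]
width: 0.0479
```

Run:
```python
from cap import *
w=cap();plan([.578,.0855,.2263],np.radians(48));t=eyes.get_image("scene")
print(Rm(readout.get_state()['ee_rot']).round(4))
o=np.zeros((400,800,3),np.uint8);o[:250,:400]=cv2.resize(w["color"][:,:,::-1],(400,250));o[:,400:]=cv2.resize(t["color"][165:295,250:380,::-1],(400,400));cv2.imwrite("pics/l1.png",o)
```

```text
cap top z 0.2914 11318 normal [-0.026  0.017  1.   ] ctr tool [-65.7   0.1  -0.6] F [-1.1 -0.2 -0. ] M [ 0.02 -0.02 -0.01] w 0.0477 p [0.5796 0.0871 0.2256] t 15.525
shift [-0.012 -0.037 -0.002] turn [-0.    0.06 -0.06] yaw 48.0 p [0.5796 0.0871 0.2256] F [-1.1 -0.2 -0. ] w 0.0477 t 15.525 q [ 0.03  0.28  1.45  0.    1.41 -0.81]
[[ 5.800e-03  6.693e-01  7.430e-01]
 [ 5.000e-04  7.430e-01 -6.693e-01]
 [-1.000e+00  4.300e-03  4.000e-03]]
```

View pics/l1.png

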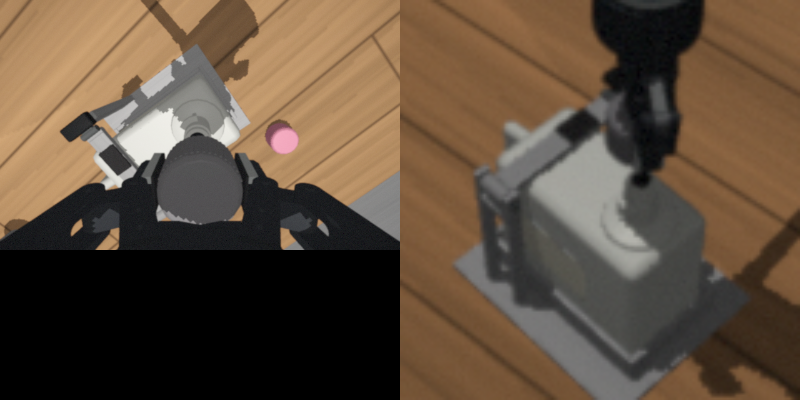

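Request:
carry_out --deltas '[0, -0.03, 0, 0, 0.2, -0.06, -1, 0, 0, 0, 0, 0, 0, -1, 0, 0, 0, 0, 0, 0, -1]'

```text
clock: 15.95
position: [0.5787, 0.0856, 0.2257]
ee_rot: [0.657, 0.255, 0.663, -0.252]
contact_force: [0.3, 0.4, -0.3]
width: 0.0476
```

Run:
```python
from cap import *
w=cap();plan([.578,.0855,.2263],np.radians(48));t=eyes.get_image("scene");tp=eyes.get_image("top")
for n,im in(("w",w),("s",t)):
    P=cloud(im);m=(im["z_map"]>0)&(np.hypot(P[...,0]-.578,P[...,1]-.086)<.03)&(P[...,2]>.175)&(P[...,2]<.21)
    p=P[m];v,u=np.nonzero(m);print(n,m.sum(),p.min(0).round(4),p.max(0).round(4),u.min(),u.max(),v.min(),v.max())
    p=p[p[:,2]>.198]
    if len(p)>5: print(p.mean(0).round(4),cv2.minEnclosingCircle((p[:,:2]*1000).astype(np.float32)))
P=cloud(t);m=(t["z_map"]>0)&(np.hypot(P[...,0]-.578,P[...,1]-.086)<.03)&(P[...,2]>.25)&(P[...,2]<.285)
p=P[m];print("cap side",m.sum(),p.min(0).round(4),p.max(0).round(4))
cv2.imwrite("pics/wn.png",w["color"][150:350,200:440,::-1].repeat(3,0).repeat(3,1))
cv2.imwrite("pics/sn.png",cv2.resize(t["color"][160:290,255:385,::-1],None,fx=4.6,fy=4.6))
c=np.array([.633,-.0219,0]);P=cloud(w);q=P-c;a=-(q@np.array([.9938,-.111,0]));b=q@np.array([.111,.9938,0])
for r in range(15,136,20):
    m=(w["z_map"]>0)&(abs(a*1000-r)<5)&(abs(b)<.007)&(P[...,2]>.12)&(P[...,2]<.185)
    print(r,m.sum(),P[m][:,2].mean().round(4) if m.any() else 0)
```

```text
cap top z 0.2911 11285 normal [-0.014  0.01   1.   ] ctr tool [-65.2   0.1  -0.7] F [-0.1  0.  -0.6] M [ 0.02  0.   -0.02] w 0.0477 p [0.5787 0.0856 0.2258] t 16.0
shift [-0.008 -0.009 -0.007] turn [-0.   -0.13 -0.01] yaw 48.0 p [0.5787 0.0856 0.2258] F [-0.1  0.  -0.6] w 0.0477 t 16.0 q [ 0.02  0.28  1.44  0.01  1.43 -0.82]
w 1202 [0.5591 0.0766 0.1751] [0.5865 0.0995 0.2062] 291 341 183 220
[0.5726 0.0912 0.2034] ((575.2622680664062, 88.09502410888672), 12.294363021850586)
s 167 [0.56   0.0721 0.1753] [0.5989 0.0987 0.2063] 320 335 221 236
[0.5797 0.0865 0.2034] ((578.47509765625, 86.18633270263672), 12.161026000976562)
cap side 81 [0.5912 0.0653 0.255 ] [0.6062 0.1118 0.2844]
15 39 0.1606
35 0 0
55 0 0
75 226 0.1626
95 247 0.1637
115 265 0.1599
135 319 0.1714
```

View pics/wn.png

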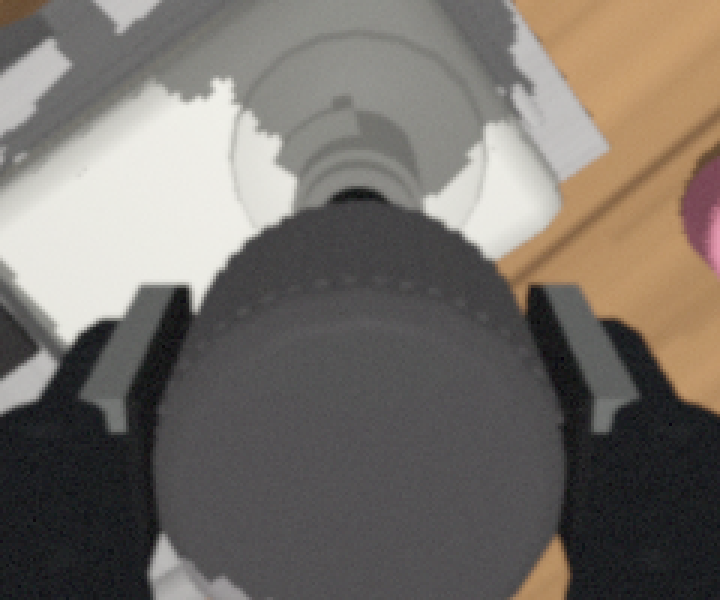

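View pics/sn.png

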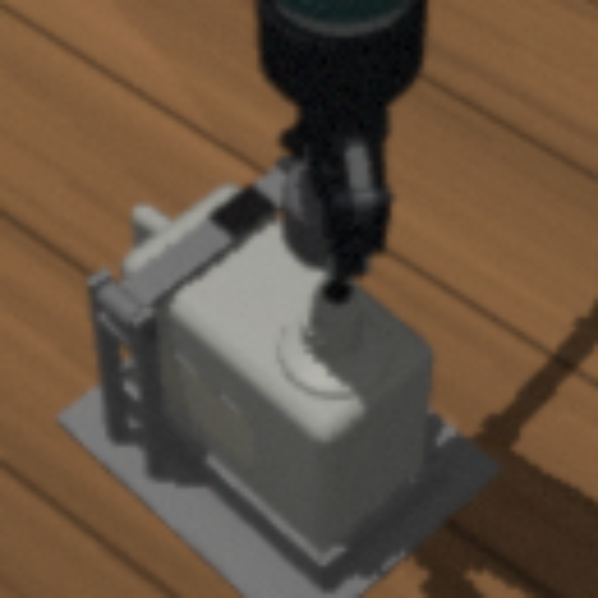

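Request:
carry_out --deltas '[0, 0, 0, 0, 0, 0, -1, 0, 0, 0, 0, 0, 0, -1, 0, 0, 0, 0, 0, 0, -1]'

```text
clock: 16.48
position: [0.5787, 0.0857, 0.226]
ee_rot: [0.657, 0.255, 0.663, -0.252]
contact_force: [-0.2, 0.0, -1.1]
width: 0.0479
```

```bash
python3 -c "
from cap import *
cap();print(abs(readout.get_state()['qd']).max())
from rig import job
print(job.sign_off())"
```

```text
cap top z 0.2913 11381 normal [-0.014  0.01   1.   ] ctr tool [-65.3   0.   -0.8] F [ 0.3  0.1 -0.8] M [-0.02  0.   -0.05] w 0.0477 p [0.5787 0.0857 0.226 ] t 16.525
0.002172408122670555
the job is handed in; nothing more can be done
None
```

The clamp bar is shut and latched over the jug, and the gripper is holding the cap still above the open neck. I handed the job in at 16.5 s of the 51 s allowed; no verdict is reported.

- **Clamp:** I pressed the bar down on its pad until the catch snapped: the force rose to about 11 N, dropped, then rose to about 16 N at the end stop. After the lift, the visible parts of the bar still lie flat at 0.160–0.161 m (0.1605 m expected when shut).
- **Cap:** I gripped it with 90 N, pressed it down about 6.5 mm, turned it 80° counter-clockwise and lifted it free. Its top is now at 0.291 m, so its lower edge is about 49 mm above the neck top. It is within about 2 mm of the neck axis sideways, tilted about 1° by the wrist camera, and nothing is moving.

- **TCP mismatch:** The reported TCP did not match the fingertips. They sit about 28 mm behind it when shut and 40 mm when open, as seen in the camera depth and when the bar reached its stop. I used the measured tip positions instead.
- **Neck position:** The wrist view, partly hidden by the cap, put the neck axis about 3 mm away from where the scene view did. I trusted the scene view, which agreed with the seated cap position.
- **Bystanders:** I did not check the cheese, beaker and brush in a final picture. The arm only passed well above the beaker and brush and never went near the cheese.

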